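# Load a slide cassette under a spring flap

## Robot

A 6-joint arm with a two-finger parallel gripper is mounted at the origin on the work surface. World frame = base frame: x ahead of the robot, y to its left, z up, the work surface at z = 0. Lengths are in m, angles in degrees, forces in N, time in s.
With the tool pointing down it reaches from about 0.225 to 0.725 m from the base axis. Payload 3.1 kg.
Tool frame: the origin (TCP) lies at the very end of the fingers, on their centre line; the grasp point (between the pads) lies manip.tcp_to_grasp behind it (manip.tcp_to_grasp is the distance from the TCP to the grasp point, in m); z points along the fingers, y is the direction in which the jaws open and shut (so a half turn about z gives the same grasp; the last joint's range is limited). The gripper opens to 85 mm and grips with 20 to 120 N. Pads are 22 mm wide; open, the fingers measure 114 mm over their backs; the gripper's body (76 mm by 85 mm) begins 54 mm behind the grasp point. The pads swing forward as they close: fully open they stand 13 mm farther back than shut.
Start: joints at [-77.796, 2.75, 5.684, 92.934, 0, 82.678], TCP at [0.175, -0.495, 0.231] pointing down, gripper open.
Joint ranges: [-166.93, 166.93], [-56.73, 111.36], [-69.38, 81.34], [-121.58, 131.49], [-85.45, 84.26], [-180, 180]. Speed limits (degrees/s): [159.86, 159.86, 180, 180, 180, 180].

## Interface

Orientations are given as a 3x3 rotation matrix whose columns are the frame's x, y, z axes.
In Python, from bench import manip gives the robot as it stands.
- The arm moves only by the tool move_arm, never from a script. Its argument "motion" is a list of rows, each a list of 7 numbers: the shift along the tool's x, y, z scaled (see below), then the turn, a rotation vector about the tool's x, y, z scaled (see below), then the gripper's target within -1 to 1 (fully open at 1, half-way at 0, shut at -1). In form: [[x, y, z, ax, ay, az, hand], ...]. A call has 1 to 10 rows; each row is the pose to reach, as a shift and turn from the pose commanded when the call began, along the tool's axes at that moment, turning the shorter way round; what a row does not reach only later rows make up. The controller multiplies each number of a shift by 0.5 m and each number of a turn by 180 degrees. A row lasts 1/8 s, in which the tool goes at most 62.5 mm and 10.7 degrees, less where a joint would pass 70% of its speed; a pose out of reach is approached as far as the arm can. A call with a number of a shift or a turn outside -1 to 1 is refused whole. A call with a gripper value outside its range is refused whole. The fingers move at their own pace and stop on an object; "force" is the grip in N (left out, the last holds). Time passes only in rows, so rows that repeat a pose let the fingers close. It gives the time, the measured TCP pose, the force and the opening at its end, in the units of the state.
- manip.sense(): the state, without advancing time (a new reading comes with each control period).
- manip.get_image(name): name is "scene" or "top" or "wrist"; returns the picture (400x640x3 uint8, red, green, blue); there is no depth.
- manip.camera_params(name): a dict with "fovy" (degrees; the focal length in pixels is half the picture's height over the tangent of half this angle, whatever the lens; pixels are square), "cx", "cy" (the principal point, pixels), "xyz" and "attitude" of the camera in the world; the wrist camera has in their place "hand_eye" (4x4, takes a point from camera to tool coordinates, whose origin is the TCP and whose axes are the flange's). Camera axes: x right, y down, z forward; pixel columns grow to the right and rows downward; lengths in m; the calibration is good to about 2 mm. The wrist camera is an equidistant fisheye: a pixel r from the principal point sees the ray r / f radians off the axis. A picture is of the moment at which its call begins: read the wrist's pose just before it. camera_params takes no time and is no camera call.
- manip.hand_in(): hands the job in, once; it reports no verdict.
The state is a dict: "time": time; "joint_positions": joint angles; "dq": joint speeds; "tau": joint torques, N m; "ee_pos": TCP position; "orientation": TCP orientation; "force": force on the tool from outside, world axes, zero at the start; "wrist_torque": the same for the moment, N m; "opening": finger opening in m.
Only numpy, scipy, OpenCV 4.12 (cv2) and the standard library are available. Lean on these libraries where they do the work, as an engineer would, in place of code of your own. Each camera call takes 0.05 s, during which the arm holds its last target. There are 200 camera calls.

## Task

Load the green slide cassette into the slide loader: with one fingertip press the orange paddle down so that the spring-closed blue flap is held open, and meanwhile with the other fingertip push the cassette by its upright thumb plate along the track until it is fully home against the end stop. Then back off and let the paddle up so that the flap closes behind the slides. Only press and push: the cassette is not lifted, and the bottle, jar and slide box beside the loader stay where they are.

Things in the scene. Friction and masses are not known exactly. Their poses are not given: they have to be found in the camera images.
- loader: Slide loader, fixed; place and yaw vary. Origin on the bench below the flap's hinge line; x = loading direction (away from robot), y left, z up. All numbers are mm in this frame. Base plate x -100..240, y -75..115, 4 thick. Body behind x 166..240, 100 high. Hinge post (48 high) at y 0, x 69..79. In front of x = 40 only paddle, guides and cassette stand on the base.
- flap (a joint): Angle (rad) of the one-piece blue flap and orange paddle: 0 closed, 0.62 open at a hard stop. Hinge along loader x at y 0, z 43. Pressing the paddle down swings the flap up and to the left; a spring shuts it when let go. About 3 N start it, 9 N hold it open. The cassette passes from 0.37 on (0.42 to 0.55 is comfortable). Pushing the cassette against the flap cannot open it.
- paddle (a point): Middle of the top of the orange paddle, a flat plate 165 long (loader x -125..40, same height all along: a fingertip can slide along it while pressing), 30 wide, right of the hinge. Closed: y -40, z 51, sloping up to its outer edge. At 0.35 rad z 37; at 0.45 rad level, y -40, z 33; at 0.62 rad z 26.
- lip (a point): Middle of the lower front edge of the blue flap's lip (x 90..98, y 35..78). Closed it hangs down to z = 16 and blocks the cassette's block. Open, the flap stands up to 100 high over x 90..160: keep the hand in front of it.
- end_stop (a point): Point on the end stop's face that the cassette's front meets: loader x 160, y 50, z 17. It ends a straight track, centre line y 50, 53 wide between two aluminium guides (4 thick, tops at z 14, x -90..160).
- cassette: Green slide cassette, loose, about 0.3 kg, 130 x 50 mm, in the track on the base plate (underside z 4). Origin mid underside, x to its front, z up. Front block x 10..65, 26 high; tail 6 high; upright thumb plate x -65..-59, 50 wide, 56 high. Home: origin at loader x 95, y 50; the closed lip then drops behind the block, over the tail. It starts 76 to 111 short of home.
- thumb_plate (a point): Middle of the upper edge of the thumb plate's rear face (the face to push), 60 above the bench; the face reaches down to the track and spans loader y 25..75, so its middle is 90 left of the pressed paddle's middle. Home: at loader x 30, still in front of the flap.
- stain_bottle: Bystander: amber bottle with red cap, 42 diameter, 75 high; origin under its centre.
- sample_jar: Bystander: jar with white cap, 48 diameter, 55 high; origin under its centre.
- slide_box: Bystander: blue box with white lid, 85 x 50 x 32; origin under its centre.
Not all that is in view belongs to the job. Of the things that look like the cassette, the larger one is meant.

How it is judged:
By the outcome, as a careful person would: the job done as asked, in the order asked, and still so for the second after the job is handed in, with the robot touching nothing.
It also fails if it takes over 40 s, if anything falls off the work surface, if the arm or the gripper's body presses on something with over 40 N, if the wrist force passes 120 N, or if a joint passes its speed limit or range.

## Working session

There is one attempt and no reset: what is moved stays moved. The work goes in short steps, Python scripts to look and compute and a tool call to move; the robot and the scene stay as the last step left them, time stands still between calls to the robot, and variables do not carry over. Pictures are saved under pics/ and viewed, about 8 in all and at most 12, crops included, and the job is handed in when it is done.

Besides the shell and the picture viewer there is one more tool, called after "Request:" by a JSON object that holds its "name" and its "arguments", one argument or row to a line. move_arm: Moves the arm, as the interface text tells. Shifts and turns lie within -1 to 1; 1 stands for 0.5 m of shift or 180 degrees of turn. Its arguments: {"type":"object","properties":{"motion":{"type":"array"},"force":{"type":"number"}},"required":["motion"]}

```bash
mkdir -p pics; ls
python3 - <<'E'
from bench import manip
import cv2,numpy as np
a=manip.get_image("scene");b=manip.get_image("top")
cv2.imwrite("pics/scene.png",a[...,::-1]);cv2.imwrite("pics/top.png",b[...,::-1])
for n in("scene","top","wrist"):print(n,manip.camera_params(n))
print(manip.sense(),manip.tcp_to_grasp)
E
```

```text
pics
scene {'fovy': 55.905039772351515, 'cx': 320.2354795537594, 'cy': 205.240541062096, 'xyz': array([1.11824049, 0.2084244 , 0.51494459]), 'attitude': array([[-0.29516216,  0.57369709, -0.76403596],
       [ 0.95537474,  0.18706267, -0.22861903],
       [ 0.01176453, -0.79742035, -0.60330953]])}
top {'fovy': 48.99212046177399, 'cx': 318.3033671556588, 'cy': 193.93354734038252, 'xyz': array([0.35601036, 0.02875452, 0.98834003]), 'attitude': array([[ 0.0051101 , -0.97948006,  0.20147629],
       [-0.99998518, -0.00462675,  0.00286989],
       [-0.00187882, -0.20148796, -0.97948919]])}
wrist {'fovy': 65.70646984690485, 'cx': 318.10050207827425, 'cy': 201.11220441226286, 'hand_eye': array([[ 3.49327736e-04, -9.48918064e-01, -3.15522401e-01,
         8.12845052e-02],
       [ 9.99999933e-01,  3.66698539e-04,  4.31298991e-06,
        -8.17229010e-04],
       [ 1.11608929e-04, -3.15522381e-01,  9.48918128e-01,
        -1.41600149e-01],
       [ 0.00000000e+00,  0.00000000e+00,  0.00000000e+00,
         1.00000000e+00]])}
{'time': 0.1, 'joint_positions': array([-7.77953991e+01,  2.78840361e+00,  5.59902449e+00,  9.29349117e+01,
        1.41281539e-03,  8.26792892e+01]), 'dq': array([ 0.09865188, -0.05187042,  0.16879377,  0.03490135,  0.00972074,
        0.08971089]), 'tau': array([ 3.39233389e-03, -3.39850974e+01,  3.20935714e+01,  1.58566557e-02,
       -1.10094286e-04, -1.24497681e-06]), 'ee_pos': array([ 0.17535565, -0.49424327,  0.23022277]), 'orientation': array([[ 9.42494007e-01,  3.34222768e-01, -4.34492348e-04],
       [ 3.34222915e-01, -9.42491658e-01,  2.12546668e-03],
       [ 3.00873942e-04, -2.14845690e-03, -9.99997647e-01]]), 'force': array([-0.74120159,  0.50177176, -0.29317915]), 'wrist_torque': array([ 0.05223699, -0.00554288, -0.05899401]), 'opening': 0.08541367315630377} 0.0187
```

View pics/scene.png

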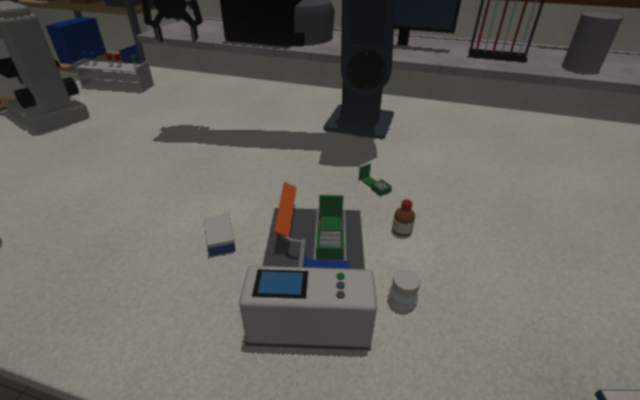

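View pics/top.png

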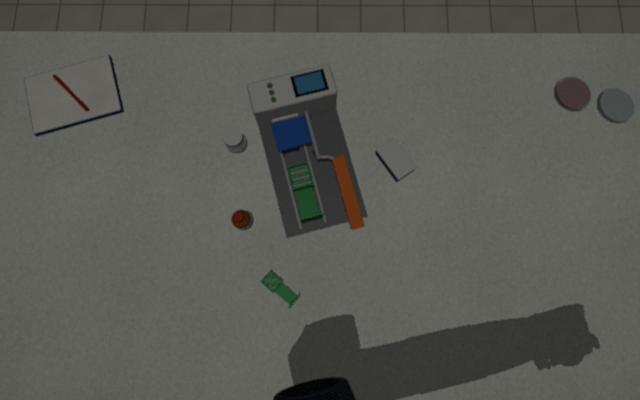

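The top view shows the loader at about columns 250–365, rows 65–235, with the orange paddle running from (340,157) to (357,228). The cassette is at (305,190), the blue flap at (292,132), and the small decoy at (280,288). The bottle is at (242,218), the jar at (236,142) and the box at (395,163). Next I'll measure the paddle and cassette.

```bash
cat > h.py <<'E'
import cv2,numpy as np
from bench import manip
def ray(n,uv,s=None):
    p=manip.camera_params(n);f=200/np.tan(np.radians(p["fovy"]/2))
    d=np.array([uv[0]-p["cx"],uv[1]-p["cy"]])
    if n=="wrist":
        H=p["hand_eye"];r=np.hypot(*d);t=r/f
        c=np.r_[d/max(r,1e-9)*np.sin(t),np.cos(t)]
        R=s["orientation"];return s["ee_pos"]+R@H[:3,3],R@H[:3,:3]@c
    return p["xyz"],p["attitude"]@np.r_[d/f,1]
def onz(n,uv,z,s=None):
    o,d=ray(n,uv,s);return o+d*(z-o[2])/d[2]
def masks(img):
    h=cv2.cvtColor(img,cv2.COLOR_RGB2HSV);g=lambda a,b:cv2.inRange(h,a,b)
    return dict(orange=g((4,170,80),(14,255,255)),green=g((50,110,30),(80,255,255)),blue=g((105,150,50),(125,255,255)))
def big(m):
    c,_=cv2.findContours(m,cv2.RETR_EXTERNAL,cv2.CHAIN_APPROX_NONE);return max(c,key=cv2.contourArea)
E
python3 - <<'E'
from h import *
b=cv2.imread("pics/top.png")[...,::-1].copy();M=masks(b)
for k in M:
    c=big(M[k]);r=cv2.minAreaRect(c);print(k,cv2.contourArea(c),r);P=cv2.boxPoints(r)
    z={'orange':.051,'green':.03,'blue':.05}[k]
    for p in P:print(p,onz('top',p,z).round(4))
# base plate: dark gray
g=cv2.cvtColor(b,cv2.COLOR_RGB2GRAY)
c=big(M['orange']);P=cv2.boxPoints(cv2.minAreaRect(c));W=np.array([onz('top',p,.051) for p in P])
i=np.argsort(W[:,0]);near=W[i[:2]].mean(0);far=W[i[2:]].mean(0)
print("paddle len",np.linalg.norm(far-near),"yaw",np.degrees(np.arctan2(*(far-near)[[1,0]])))
x=(far-near)/np.linalg.norm(far-near);y=np.array([-x[1],x[0],0])
mid=(near+far)/2;o=mid+x*.0425+y*.040;o[2]=0;print("origin",o,x)
K=lambda w:((w-o)@x*1e3,(w-o)@y*1e3)
cc=big(M['green'])[:,0]
for z in(.06,.03,.01):
    w=np.array([K(onz('top',p,z)) for p in cc]);print(z,w.min(0),w.max(0))
big_=cv2.resize(b[50:250,220:430],None,fx=3,fy=3,interpolation=cv2.INTER_CUBIC);big_=np.clip(big_.astype(float)*1.8,0,255).astype(np.uint8)
# overlay predicted points
p=manip.camera_params('top');f=200/np.tan(np.radians(p["fovy"]/2))
for q in [(-100,-75,4),(-100,115,4),(240,-75,0),(166,-75,100),(166,115,100),(240,115,100),(240,-75,100),(-90,23.5,14),(-90,76.5,14),(90,50,60)]:
    q=np.array(q)/1e3;w=o+q[0]*x+q[1]*y+[0,0,q[2]];c=p["attitude"].T@(w-p["xyz"]);u=c[:2]/c[2]*f+[p["cx"],p["cy"]]
    cv2.circle(big_,tuple(int(v) for v in (u-[220,50])*3),4,(255,0,255),1)
cv2.imwrite("pics/t2.png",big_[...,::-1])
E
```

```text
orange 822.5 ((347.5377197265625, 191.63206481933594), (73.48789978027344, 12.499811172485352), 74.05460357666016)
[331.43396 158.01886] [0.6303 0.0028 0.051 ]
[343.45282 154.5849 ] [ 0.6383 -0.0239  0.051 ]
[363.64148 225.24527] [ 0.4806 -0.0662  0.051 ]
[351.62262 228.67923] [ 0.4731 -0.0404  0.051 ]
green 1002.0 ((304.28656005859375, 191.52708435058594), (57.17777633666992, 21.836166381835938), 75.17352294921875)
[286.41632 166.68391] [0.6156 0.1039 0.03  ]
[307.52545 161.0962 ] [0.6289 0.0564 0.03  ]
[322.1568  216.37025] [0.5027 0.0228 0.03  ]
[301.04767 221.95796] [0.49   0.0692 0.03  ]
blue 915.5 ((291.0882568359375, 133.39930725097656), (28.81991958618164, 34.799312591552734), 74.93151092529297)
[270.54065 124.00828] [0.7096 0.1401 0.05  ]
[304.14343 114.96137] [0.7316 0.0645 0.05  ]
[311.63586 142.79034] [0.6657 0.047  0.05  ]
[278.03308 151.83725] [0.6443 0.1217 0.05  ]
paddle len 0.1631431239587897 yaw 15.192102374967462
origin [0.58608928 0.01781537 0.        ] [0.96505263 0.26205616 0.        ]
0.06 [-83.60913595  28.00959441] [42.6389715  75.01712303]
0.03 [-79.22833398  26.62516013] [51.09957517 75.15177208]
0.01 [-76.30779932  25.70220395] [56.73997762 75.24153811]
```

View pics/t2.png

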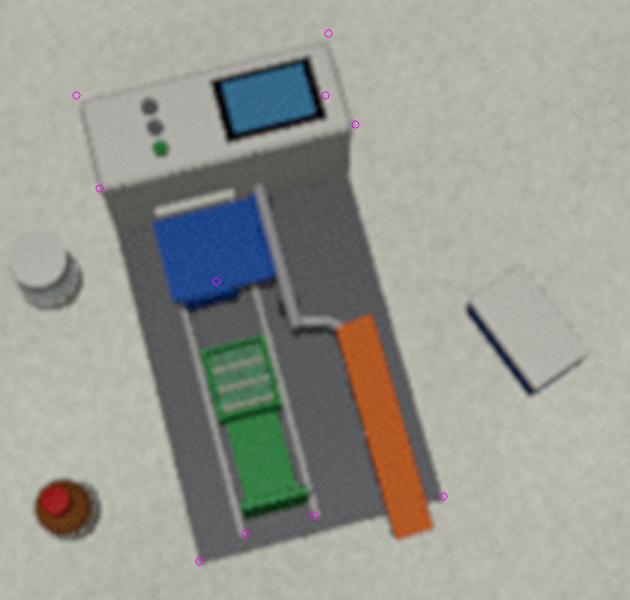

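The overlay agrees with the base and body corners to a few mm. The loader origin is near (0.586, 0.018) with yaw 15.2°. The thumb face is at loader x of about −82, which fits the 111 mm starting limit. Next I'll move above the press point, with tool x along loader x and the jaws open 75 mm so the fingertips sit at loader y −40 and +50.

```bash
cat >> h.py <<'E'
from scipy.spatial.transform import Rotation as Ro
O=np.array([.5861,.0178,0]);YAW=15.2
def LR(): 
    c,s=np.cos(np.radians(YAW)),np.sin(np.radians(YAW));return np.array([[c,-s,0],[s,c,0],[0,0,1]])
def plan(x,y,z):
    s=manip.sense();R=s["orientation"];w=O+LR()@np.array([x,y,z])/1e3
    T=LR()@np.diag([1,-1,-1]);rv=Ro.from_matrix(R.T@T).as_rotvec(degrees=True)/180
    print("t",s["time"],"loader tcp",((LR().T@(s["ee_pos"]-O))*1e3).round(1),"F",(LR().T@s["force"]).round(1),"open",s["opening"])
    print("world",w,"cmd",(R.T@(w-s["ee_pos"])/.5).round(4),rv.round(4))
E
python3 -c "
from h import *
plan(-105,5,120)"
```

```text
t 0.1 loader tcp [-530.6 -386.4  230.2] F [-0.6  0.7 -0.3] open 0.08541367315630377
world [ 0.48346232 -0.00490478  0.12      ] cmd [ 0.9078 -0.716   0.2223] [-0.0007 -0.0001  0.024 ]
```

Request:
{"name": "move_arm", "arguments": {
  "motion": [
    [0.1,-0.08,0,0,0,0.004,0.765],
    [0.2,-0.16,0,0,0,0.008,0.765],
    [0.3,-0.24,0,0,0,0.012,0.765],
    [0.4,-0.32,0,0,0,0.016,0.765],
    [0.5,-0.4,0,0,0,0.02,0.765],
    [0.6,-0.48,0,0,0,0.024,0.765],
    [0.7,-0.56,0,-0.0007,0,0.024,0.765],
    [0.8,-0.64,0,-0.0007,0,0.024,0.765],
    [0.9,-0.71,0.06,-0.0007,0,0.024,0.765],
    [0.908,-0.716,0.12,-0.0007,0,0.024,0.765]
  ]
}}

```text
time: 1.35
ee_pos: [0.4858, -0.0029, 0.1714]
orientation: [[0.964, 0.266, 0.004], [0.266, -0.964, -0.002], [0.003, 0.003, -1.0]]
force: [0.2, -0.0, -0.3]
opening: 0.075
```

Request:
{"name": "move_arm", "arguments": {
  "motion": [
    [0,0,0,0,0,0,0.765],
    [0,0,0,0,0,0,0.765]
  ]
}}

```text
time: 1.6
ee_pos: [0.4834, -0.0061, 0.1717]
orientation: [[0.965, 0.262, 0.0], [0.262, -0.965, -0.003], [-0.0, 0.003, -1.0]]
force: [0.3, -0.2, 0.7]
opening: 0.0754
```

Run:
```python
from h import *
plan(-105,5,70)
s=manip.sense();a=manip.get_image("wrist")
cv2.imwrite("pics/w1.png",np.clip(a[...,::-1].astype(float)*1.6,0,255).astype(np.uint8))
K=lambda w:(LR().T@(w-O))*1e3
M=masks(a)
for k,z in(('orange',.051),('green',.06)):
    c=big(M[k]);P=cv2.boxPoints(cv2.minAreaRect(c));print(k,cv2.contourArea(c))
    for p in P:print(p.round(),K(onz('wrist',p,z,s)).round(1))
```

```text
t 1.6 loader tcp [-105.4    3.8  171.7] F [ 0.2 -0.3  0.7] open 0.07541076880159994
world [ 0.48346232 -0.00490478  0.07      ] cmd [ 0.0009 -0.0029  0.2035] [ 0.0008  0.0001 -0.0001]
orange 5734.5
[353. 215.] [-124.5  -27.2   51. ]
[355.  30.] [ 38.6 -26.3  51. ]
[389.  30.] [ 40.2 -55.2  51. ]
[387. 215.] [-125.1  -58.9   51. ]
green 6524.5
[236.  21.] [46.8 71.5 60. ]
[296.  21.] [43.5 22.1 60. ]
[296. 165.] [-76.7  22.8  60. ]
[236. 165.] [-76.   74.4  60. ]
```

View pics/w1.png

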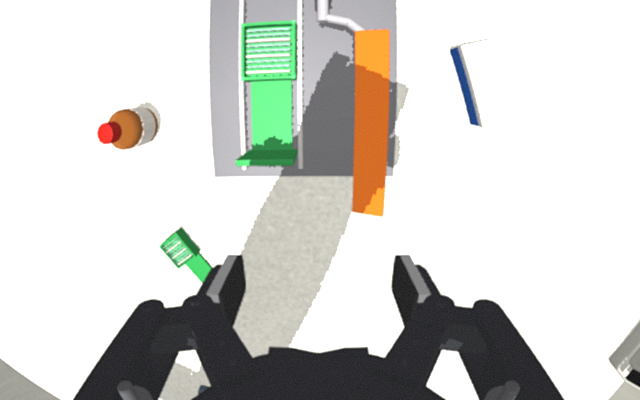

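The wrist view puts the paddle at x −125..39 and the plate at y 23..74, within 2 mm of the model, and the hand is in line. The fingertips are at about (240,258) and (395,258). I'll descend to just above the paddle.

Request:
{"name": "move_arm", "arguments": {
  "motion": [
    [0,0,0.07,0,0,0,0.765],
    [0,0,0.14,0,0,0,0.765],
    [0,0,0.2,0,0,0,0.765],
    [0,0,0.224,0,0,0,0.765],
    [0,0,0.224,0,0,0,0.765]
  ]
}}

```text
time: 2.28
ee_pos: [0.4838, -0.0066, 0.0599]
orientation: [[0.965, 0.261, 0.001], [0.261, -0.965, -0.002], [0.0, 0.002, -1.0]]
force: [-0.3, -1.0, 0.8]
opening: 0.0756
```

Request:
{"name": "move_arm", "arguments": {
  "motion": [
    [0,0,0.01,0,0,0,0.765],
    [0,0,0.016,0,0,0,0.765],
    [0,0,0.016,0,0,0,0.765]
  ]
}}

```text
time: 2.65
ee_pos: [0.484, -0.0059, 0.0516]
orientation: [[0.965, 0.262, 0.001], [0.262, -0.965, -0.002], [0.001, 0.002, -1.0]]
force: [0.2, -0.1, 0.5]
opening: 0.0753
```

Request:
{"name": "move_arm", "arguments": {
  "motion": [
    [0,0,0.01,0,0,0,0.765],
    [0,0,0.016,0,0,0,0.765],
    [0,0,0.016,0,0,0,0.765]
  ]
}}

```text
time: 3.02
ee_pos: [0.4833, -0.0058, 0.0428]
orientation: [[0.965, 0.262, -0.0], [0.262, -0.965, -0.002], [-0.001, 0.002, -1.0]]
force: [1.0, -0.1, -0.4]
opening: 0.0753
```

Request:
{"name": "move_arm", "arguments": {
  "motion": [
    [0,0,0.006,0,0,0,0.765],
    [0,0,0.008,0,0,0,0.765],
    [0,0,0.008,0,0,0,0.765]
  ]
}}

```text
time: 3.4
ee_pos: [0.4841, -0.0062, 0.0398]
orientation: [[0.965, 0.262, 0.001], [0.262, -0.965, -0.003], [0.001, 0.003, -1.0]]
force: [-1.0, -1.5, 1.7]
opening: 0.0755
```

Request:
{"name": "move_arm", "arguments": {
  "motion": [
    [0,0,0.006,0,0,0,0.765],
    [0,0,0.008,0,0,0,0.765],
    [0,0,0.008,0,0,0,0.765]
  ]
}}

```text
time: 3.78
ee_pos: [0.4843, -0.0061, 0.0356]
orientation: [[0.965, 0.262, 0.002], [0.262, -0.965, -0.002], [0.001, 0.003, -1.0]]
force: [0.1, -0.5, 2.9]
opening: 0.0756
```

Request:
{"name": "move_arm", "arguments": {
  "motion": [
    [0,0,0.006,0,0,0,0.765],
    [0,0,0.008,0,0,0,0.765],
    [0,0,0.008,0,0,0,0.765]
  ]
}}

```text
time: 4.15
ee_pos: [0.4842, -0.0061, 0.0315]
orientation: [[0.965, 0.262, 0.002], [0.262, -0.965, -0.002], [0.001, 0.003, -1.0]]
force: [0.8, -1.8, 4.5]
opening: 0.0753
```

Contact came at TCP z of about 40 mm, so the tips are about 12 mm above the TCP. I'll press about 11 mm further for roughly 0.48 rad.

Request:
{"name": "move_arm", "arguments": {
  "motion": [
    [0,0,0.008,0,0,0,0.765],
    [0,0,0.014,0,0,0,0.765],
    [0,0,0.014,0,0,0,0.765]
  ]
}}

```text
time: 4.53
ee_pos: [0.4841, -0.0054, 0.0247]
orientation: [[0.965, 0.263, 0.001], [0.263, -0.965, -0.001], [0.001, 0.001, -1.0]]
force: [-0.6, 0.1, 6.7]
opening: 0.0758
```

Request:
{"name": "move_arm", "arguments": {
  "motion": [
    [0,0,0.006,0,0,0,0.765],
    [0,0,0.008,0,0,0,0.765],
    [0,0,0.008,0,0,0,0.765],
    [0,0,0.008,0,0,0,0.765]
  ]
}}

```text
time: 5.03
ee_pos: [0.4838, -0.0046, 0.0213]
orientation: [[0.965, 0.263, 0.001], [0.263, -0.965, 0.001], [0.001, -0.001, -1.0]]
force: [-1.5, 2.5, 9.2]
opening: 0.0755
```

Run:
```python
from h import *
plan(-90,5,20)
s=manip.sense();w=manip.get_image("wrist");a=manip.get_image("scene")
W=np.clip(w[:330].astype(float)*1.5,0,255)
S=cv2.resize(a[150:350,200:430],None,fx=2.78,fy=2.78)[:,:640]
S=np.clip(S[:270 if 0 else 500].astype(float)*1.7,0,255)
cv2.imwrite("pics/s2.png",S[...,::-1].astype(np.uint8));cv2.imwrite("pics/w2.png",W[...,::-1].astype(np.uint8))
# flap tip heights: blue mask extents in scene
c=big(masks(a)['blue']);print(cv2.contourArea(c),cv2.boundingRect(c))
```

```text
t 5.025 loader tcp [-104.5    5.2   21.3] F [-0.8  2.8  9.2] open 0.07552466441730182
world [ 0.49793757 -0.00097194  0.02      ] cmd [0.0291 0.0005 0.0027] [-0.0002 -0.0004  0.0003]
627.5 (303, 244, 44, 24)
```

View pics/s2.png

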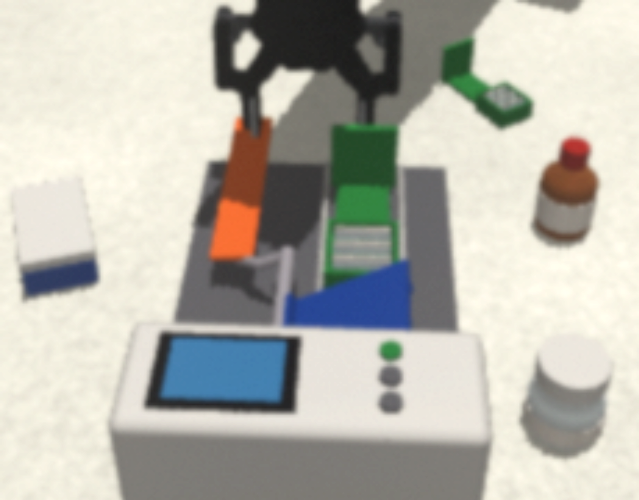

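View pics/w2.png

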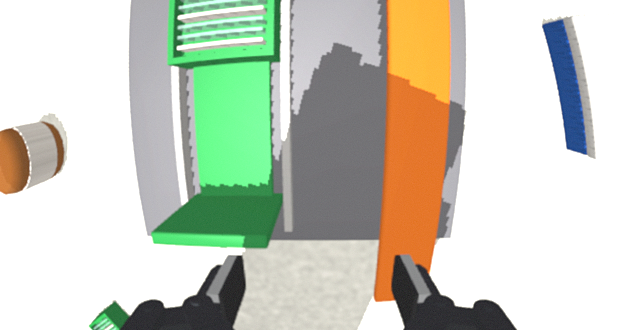

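The scene view shows the flap raised, with its outer corner at crop (410,262), and the right finger on the paddle clear of its edges. The wrist view shows the left finger behind the thumb plate. I'll check the flap angle from that corner.

Run:
```python
from h import *
o,d=ray('scene',(200+410/2.78,150+262/2.78));o=LR().T@(o-O)*1e3;d=LR().T@d
for X in(90,94,160):
    p=o+d*(X-o[0])/d[0];print(X,p.round(1),np.arctan2(p[2]-43,p[1]).round(3))
a=cv2.imread("pics/top.png") # paddle plane now, from fresh top
b=manip.get_image('top');M=masks(b)
for k in('blue','orange'):
    c=big(M[k]);P=cv2.boxPoints(cv2.minAreaRect(c))
    for z in (.033,.09):
        print(k,z,[ (LR().T@(onz('top',p,z)-O)*1e3)[:2].round(0).tolist() for p in P])
```

```text
90 [90.  79.8 75.1] 0.382
94 [94.  79.5 78.8] 0.423
160 [160.   74.6 140.1] 0.916
blue 0.033 [[173.0, 77.0], [171.0, 1.0], [94.0, 5.0], [97.0, 80.0]]
blue 0.09 [[150.0, 77.0], [147.0, 5.0], [76.0, 9.0], [79.0, 80.0]]
orange 0.033 [[353.0, 520.0], [353.0, 520.0], [353.0, 520.0], [353.0, 520.0]]
orange 0.09 [[319.0, 494.0], [319.0, 494.0], [319.0, 494.0], [319.0, 494.0]]
```

The angle is about 0.4 rad, so I'll press 2.5 mm more for margin, then slide forward.

Request:
{"name": "move_arm", "arguments": {
  "motion": [
    [0,0,0.003,0,0,0,0.765],
    [0,0,0.005,0,0,0,0.765],
    [0.01,0,0.005,0,0,0,0.765],
    [0.02,0,0.005,0,0,0,0.765],
    [0.03,0,0.005,0,0,0,0.765],
    [0.04,0,0.005,0,0,0,0.765],
    [0.05,0,0.005,0,0,0,0.765],
    [0.06,0,0.005,0,0,0,0.765],
    [0.07,0,0.005,0,0,0,0.765],
    [0.08,0,0.005,0,0,0,0.765]
  ]
}}

```text
time: 6.42
ee_pos: [0.5189, 0.0035, 0.0177]
orientation: [[0.965, 0.261, -0.007], [0.261, -0.965, -0.005], [-0.008, 0.003, -1.0]]
force: [-8.1, -4.4, 11.4]
opening: 0.0752
```

Run:
```python
from h import *
plan(19,4,19)
a=manip.get_image("scene")
S=np.clip(cv2.resize(a[150:350,200:430],None,fx=2.78,fy=2.78,interpolation=cv2.INTER_CUBIC).astype(float)*1.7,0,255)
cv2.imwrite("pics/s3.png",S[...,::-1].astype(np.uint8))
```

```text
t 6.425 loader tcp [-68.6   3.8  17.7] F [-9.  -2.1 11.4] open 0.07520362512421618
world [0.60338656 0.02664166 0.019     ] cmd [ 0.1752 -0.0005 -0.004 ] [ 0.0009  0.0025 -0.0003]
```

View pics/s3.png

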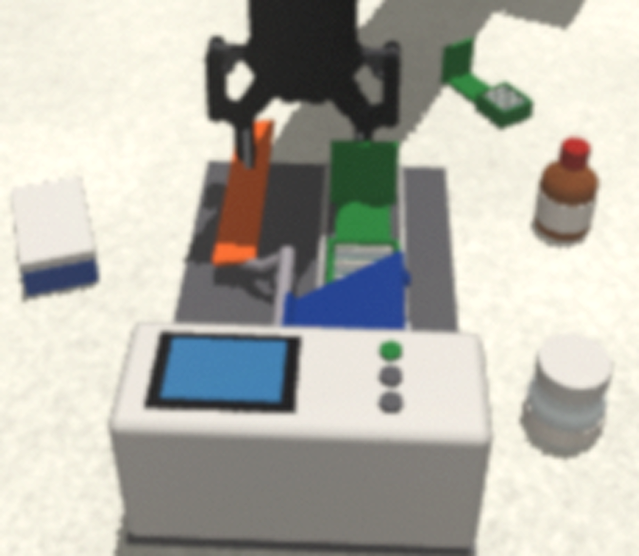

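The flap is now well open (about 0.5 rad) and the cassette is moving with the left finger. I'll continue.

Request:
{"name": "move_arm", "arguments": {
  "motion": [
    [0.012,0,0,0,0,0,0.765],
    [0.024,0,0,0,0,0,0.765],
    [0.036,0,0,0,0,0,0.765],
    [0.048,0,0,0,0,0,0.765],
    [0.06,0,0,0,0,0,0.765],
    [0.072,0,0,0,0,0,0.765],
    [0.084,0,0,0,0,0,0.765],
    [0.096,0,0,0,0,0,0.765]
  ]
}}

```text
time: 7.48
ee_pos: [0.5652, 0.0161, 0.0176]
orientation: [[0.965, 0.261, -0.007], [0.261, -0.965, -0.005], [-0.008, 0.003, -1.0]]
force: [-8.6, -3.6, 10.2]
opening: 0.0755
```

Run:
```python
from h import *
plan(19,4,18)
```

```text
t 7.475 loader tcp [-20.7   3.8  17.6] F [-9.2 -1.2 10.2] open 0.07551798182843061
world [0.60338656 0.02664166 0.018     ] cmd [ 0.0793 -0.0005 -0.0014] [ 0.0009  0.0026 -0.0003]
```

Request:
{"name": "move_arm", "arguments": {
  "motion": [
    [0.012,0,0,0,0,0,0.765],
    [0.024,0,0,0,0,0,0.765],
    [0.036,0,0,0,0,0,0.765],
    [0.046,0,0,0,0,0,0.765],
    [0.056,0,0,0,0,0,0.765],
    [0.064,0,0,0,0,0,0.765],
    [0.07,0,0,0,0,0,0.765]
  ]
}}

```text
time: 8.35
ee_pos: [0.5991, 0.0252, 0.0176]
orientation: [[0.965, 0.261, -0.007], [0.261, -0.965, -0.005], [-0.008, 0.003, -1.0]]
force: [-8.0, -4.7, 9.2]
opening: 0.0755
```

Request:
{"name": "move_arm", "arguments": {
  "motion": [
    [0.004,0,0,0,0,0,0.765],
    [0.008,0,0,0,0,0,0.765],
    [0.008,0,0,0,0,0,0.765]
  ]
}}

```text
time: 8.72
ee_pos: [0.6029, 0.0262, 0.0176]
orientation: [[0.965, 0.261, -0.007], [0.261, -0.965, -0.005], [-0.008, 0.003, -1.0]]
force: [-7.9, -2.7, 9.4]
opening: 0.0756
```

Run:
```python
from h import *
plan(19,4,18)
```

```text
t 8.725 loader tcp [18.4  3.7 17.6] F [-8.3 -0.5  9.4] open 0.07557347944713533
world [0.60338656 0.02664166 0.018     ] cmd [ 0.0011 -0.0006 -0.0007] [ 0.0009  0.0024 -0.0003]
```

No end-stop force yet. I'll creep forward in small steps.

Request:
{"name": "move_arm", "arguments": {
  "motion": [
    [0.003,0,0,0,0,0,0.765],
    [0.005,0,0,0,0,0,0.765],
    [0.005,0,0,0,0,0,0.765]
  ]
}}

```text
time: 9.1
ee_pos: [0.6029, 0.0262, 0.0176]
orientation: [[0.965, 0.262, -0.012], [0.262, -0.965, -0.006], [-0.013, 0.003, -1.0]]
force: [-11.5, -4.8, 13.9]
opening: 0.0751
```

Request:
{"name": "move_arm", "arguments": {
  "motion": [
    [0.003,0,0,0,0,0,0.765],
    [0.005,0,0,0,0,0,0.765],
    [0.005,0,0,0,0,0,0.765]
  ]
}}

```text
time: 9.48
ee_pos: [0.6028, 0.0262, 0.0176]
orientation: [[0.965, 0.262, -0.017], [0.262, -0.965, -0.007], [-0.018, 0.003, -1.0]]
force: [-17.9, -8.7, 17.1]
opening: 0.0751
```

The TCP stalled at x 18.4 (19 predicted for home) and the force climbed to about 20 N, so it is on the end stop. I'll back off 25 mm with the paddle held, then measure the cassette before releasing.

Request:
{"name": "move_arm", "arguments": {
  "motion": [
    [-0.01,0,0,0,0,0,0.765],
    [-0.02,0,0,0,0,0,0.765],
    [-0.035,0,0,0,0,0,0.765],
    [-0.05,0,0,0,0,0,0.765],
    [-0.06,0,0,0,0,0,0.765],
    [-0.06,0,0,0,0,0,0.765]
  ]
}}

```text
time: 10.22
ee_pos: [0.5862, 0.0213, 0.0209]
orientation: [[0.965, 0.263, 0.01], [0.263, -0.965, -0.001], [0.009, 0.004, -1.0]]
force: [4.4, 0.9, 7.8]
opening: 0.0754
```

Run:
```python
from h import *
plan(-11,4,130)
s=manip.sense();a=manip.get_image("wrist")
K=lambda w:(LR().T@(w-O))*1e3
c=big(masks(a)['green'])[:,0]
w=np.array([K(onz('wrist',p,.06,s)) for p in c]);print("rear top edge x",w[:,0].min(), np.percentile(w[:,0],2),w[:,1].min(),w[:,1].max())
cv2.imwrite("pics/w3.png",np.clip(a[...,::-1].astype(float)*1.5,0,255).astype(np.uint8))
```

```text
t 10.225 loader tcp [ 1.   3.3 20.9] F [ 4.5 -0.3  7.8] open 0.07540473318615865
world [0.57443606 0.01877599 0.13      ] cmd [-0.022  -0.0006 -0.2185] [ 0.0011 -0.0029  0.0003]
rear top edge x 30.426422291477717 30.651171603606905 18.67170209808789 73.79902836018495
```

View pics/w3.png

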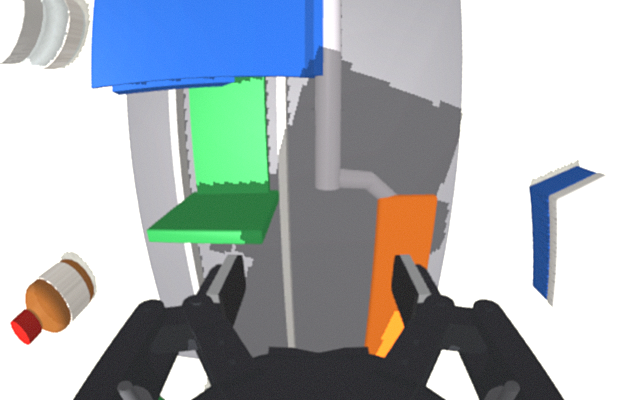

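The thumb plate's rear edge measures x ≈ 30.4 (home is 30), the finger is clear of it, and the block is out of sight under the raised flap. I'll release the paddle gently and rise.

Request:
{"name": "move_arm", "arguments": {
  "motion": [
    [-0.005,0,-0.01,0,0,0,0.765],
    [-0.005,0,-0.022,0,0,0,0.765],
    [-0.005,0,-0.034,0,0,0,0.765],
    [-0.005,0,-0.046,0,0,0,0.765],
    [-0.005,0,-0.07,0,0,0,0.765],
    [-0.005,0,-0.13,0,0,0,0.765],
    [-0.005,0,-0.2,0,0,0,0.765],
    [-0.06,0,-0.28,0,0,0,0.765],
    [-0.16,0,-0.34,0,0,0,0.765],
    [-0.26,0,-0.34,0,0,0,0.765]
  ]
}}

```text
time: 11.52
ee_pos: [0.4561, -0.0133, 0.1905]
orientation: [[0.965, 0.263, 0.004], [0.263, -0.965, -0.003], [0.003, 0.004, -1.0]]
force: [0.1, -0.6, 0.3]
opening: 0.0752
```

Request:
{"name": "move_arm", "arguments": {
  "motion": [
    [-0.1,0,0,0,0,0,0.765],
    [-0.15,0,0,0,0,0,0.765],
    [-0.15,0,0,0,0,0,0.765],
    [-0.15,0,0,0,0,0,0.765]
  ]
}}

```text
time: 12.02
ee_pos: [0.3844, -0.0325, 0.1875]
orientation: [[0.965, 0.262, 0.0], [0.262, -0.965, -0.002], [-0.0, 0.002, -1.0]]
force: [0.2, 0.1, 0.2]
opening: 0.0754
```

Run:
```python
from h import *
plan(-11,4,130)
t=manip.get_image("top");a=manip.get_image("scene")
K=lambda w:(LR().T@(w-O))*1e3
c0=cv2.imread("pics/scene.png")[...,::-1].copy()
for n,i in(("before",c0),("now",a)):
    c=big(masks(i)['blue']);print(n,cv2.contourArea(c),cv2.boundingRect(c))
g=big(masks(t)['green'])[:,0];w=np.array([K(onz('top',p,.06)) for p in g]);print("rear x(top cam, bias -2..-3)",w[:,0].min())
S=cv2.resize(a[150:350,200:430],None,fx=1.74,fy=1.74);T=cv2.resize(t[50:250,220:430],None,fx=1.74,fy=1.74)
cv2.imwrite("pics/f.png",np.clip(np.hstack([S,T])[...,::-1].astype(float)*1.8,0,255).astype(np.uint8))
```

```text
t 12.025 loader tcp [-207.8    4.4  187.5] F [0.2 0.  0.2] open 0.07538865947791025
world [0.57443606 0.01877599 0.13      ] cmd [0.3936 0.0005 0.1148] [ 0.0005  0.0001 -0.    ]
before 251.5 (304, 257, 46, 11)
now 245.5 (304, 257, 46, 11)
rear x(top cam, bias -2..-3) 16.719003349635134
```

View pics/f.png

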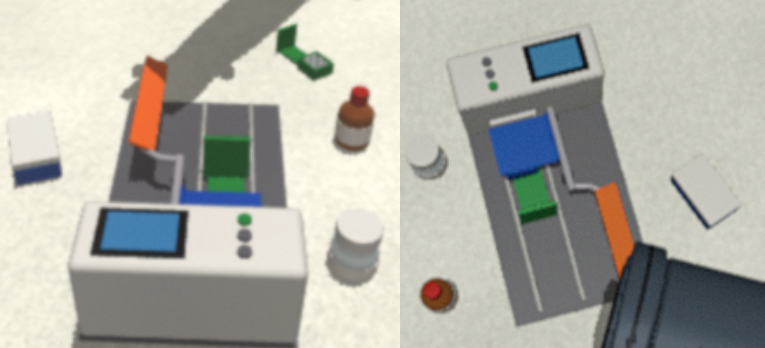

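The flap silhouette is the same as in the closed start view: box (304,257,46,11) both times. The top camera's 16.7 is the foot of the rear face cast at the wrong height, and correcting for z = 4 gives x ≈ 31, which is home. The bystanders haven't moved. I'll hand in.

```bash
python3 -c "
from bench import manip
print(manip.hand_in())"
```

```text
the job is handed in; nothing more can be done
None
```

The cassette is loaded and home against the end stop, the flap has closed behind the slides, and the job is handed in at about 12 s of the 40 s allowed.

**What I did:** I pressed the orange paddle down with the right fingertip, opening the flap to an estimated 0.5 rad. With the left fingertip I pushed the cassette by its thumb plate until it stalled on the end stop. I then backed off 17 mm with the paddle still held, released it and drew the arm clear.

**Last checks:**
- **Home position:** the wrist camera put the thumb plate at loader x 30.4 mm, against 30 for home. The top camera first read 16.7 because it saw the foot of the plate; corrected for that height it gives about 31.
- **End stop:** the pushing force rose from about 8 N to about 20 N with no further movement.
- **Flap:** its outline in the scene view matches the closed one at the start, with the same bounding box.
- **Bystanders:** the bottle, jar and slide box look unmoved; I checked these by eye only.
- **Robot:** the arm is clear and the wrist force is near zero.

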